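Build up two terminal posts in order

TASK

Build up the two terminal posts with the loose parts lying about. On the red post put the white ceramic insulator first, then the copper ring, then the thumb nut with the red top; on the blue post put the dark steel spacer first, then the thumb nut with the blue top. Slip each part fully down over its stud so that it sits flat on what is below it, right way up and let go, and leave the spanner and the fuse link where they lie.

Things in the scene. Friction and masses are not known exactly. Their poses are not given: they have to be found in the camera images.
- red_post: Fixed terminal post: a square block 70 x 70 x 20 mm (black foot, red top plate) with one upright plain steel stud of 10 mm diameter at its centre, rising 46 mm above the plate, its top 6 mm tapered. Origin: under the centre of the block, on the bench, on the stud's axis; z up. The plate's top lies 20 mm and the stud's tip 66 mm above the origin. Bolted to the bench, it does not move.
- blue_post: Fixed terminal post: a square block 70 x 70 x 20 mm (black foot, blue top plate) with one upright plain steel stud of 10 mm diameter at its centre, rising 46 mm above the plate, its top 6 mm tapered. Origin: under the centre of the block, on the bench, on the stud's axis; z up. The plate's top lies 20 mm and the stud's tip 66 mm above the origin. Bolted to the bench, it does not move.
- ceramic_insulator: White ceramic insulator: a ring 50 mm across and 20 mm high, with a 20 mm through bore. Starts lying flat on the bench with the bore upright. Origin: on the axis, at the underside; z up along the axis.
- copper_ring: Copper-coloured contact ring, 44 mm across and 14 mm high, with a 20 mm through bore. Starts lying flat on the bench with the bore upright. Origin: on the axis, at the underside; z up along the axis.
- steel_spacer: Dark steel spacer sleeve, 44 mm across and 34 mm high, with a 20 mm through bore. Starts lying flat on the bench with the bore upright. Origin: on the axis, at the underside; z up along the axis.
- red_nut: Brass thumb nut with fine ribs and a raised red collar on top: 38 mm across (40 mm over the ribs, which are look only), 20 mm high in all, of which the red collar (32 mm across) is the top 3 mm, with a smooth 20 mm through bore: it slips over the stud and needs no turning. Starts lying flat on the bench with the bore upright. Origin: on the axis, at the underside; z up along the axis.
- blue_nut: Brass thumb nut like the other one but with a blue collar on top: 38 mm across, 20 mm high in all (blue collar 32 mm across, top 3 mm), smooth 20 mm through bore, slips over the stud without turning. Starts lying flat on the bench with the bore upright. Origin: on the axis, at the underside; z up along the axis.
- spanner: Loose steel spanner about 170 mm long lying on the bench, a bystander. Origin: under its middle; x along its length.
- fuse_link: Loose white ceramic fuse link with steel end caps, 88 mm long and 23 mm thick, lying on the bench, a bystander. Origin: under its middle; x along its length.
Mind the look-alikes: they are no part of the job. What is shaped like the red_nut but green or turquoise is not meant.

How it is judged:
At the end, for the whole second after the job is handed in: Red post, upwards: ceramic insulator, copper ring, red nut; blue post: steel spacer, blue nut. Each within 8 mm of the stud axis, 4 mm of seated height (undersides 20, 40, 54 mm; blue 20, 54 mm), 0.12 rad of right way up, at rest. Spanner and fuse link within 30 mm of their start (horizontal distance between each of ceramic_insulator, copper_ring, red_nut and red_post below 0.008 m and z of ceramic_insulator in the frame of red_post between 0.016 and 0.024 m and angle between each of ceramic_insulator, copper_ring, red_nut, steel_spacer, blue_nut's own z axis and vertical below 0.12 rad and linear speed of each of ceramic_insulator, copper_ring, red_nut, steel_spacer, blue_nut below 0.02 m/s and angular speed of each of ceramic_insulator, copper_ring, red_nut, steel_spacer, blue_nut below 0.3 rad/s and z of copper_ring in the frame of red_post between 0.036 and 0.044 m and z of red_nut in the frame of red_post between 0.05 and 0.058 m and horizontal distance between each of steel_spacer, blue_nut and blue_post below 0.008 m and z of steel_spacer in the frame of blue_post between 0.016 and 0.024 m and z of blue_nut in the frame of blue_post between 0.05 and 0.058 m and distance of each of spanner, fuse_link from where it was at the start of the episode below 0.03 m); the robot touches nothing.
It fails at once if the spanner is pushed more than 30 mm from where it lay (distance of spanner from where it was at the start of the episode above 0.03 m).
It fails at once if the fuse link is pushed more than 30 mm from where it lay (distance of fuse_link from where it was at the start of the episode above 0.03 m).
It also fails if it takes over 106 s, if anything falls off the work surface, if the arm or the gripper's body presses on something with over 40 N, if the wrist force passes 120 N, or if a joint passes its speed limit or range.

ROBOT

A 6-joint arm with a two-finger parallel gripper is mounted at the origin on the work surface. World frame = base frame: x ahead of the robot, y to its left, z up, the work surface at z = 0. Lengths are in m, angles in rad, forces in N, time in s.
With the tool pointing down it reaches from about 0.225 to 0.875 m from the base axis. Payload 3.4 kg.
Tool frame: the origin (TCP) lies between the finger pads; the fingertips stand 17 mm ahead of it and the grasp point (between the pads) lies 2 mm behind it; y points along the fingers, z is the direction in which the jaws open and shut, and the axes are right-handed (so a half turn about y gives the same grasp; the last joint's range is limited). The gripper opens to 85 mm and grips with 20 to 120 N. Pads are 22 mm wide; open, the fingers measure 114 mm over their backs; the gripper's body (76 mm by 85 mm) begins 54 mm behind the grasp point. The pads swing forward as they close: fully open they stand 13 mm farther back than shut.
Start: joints at [-1.363, 0.276, 1.505, -0, 1.361, -0.121], TCP at [0.186, -0.544, 0.248] pointing down, gripper open.
Joint ranges: [-2.89, 2.89], [-0.75, 2.08], [0.22, 2.7], [-1.18, 4.32], [0.11, 2.71], [-2.7, 2.7]. Speed limits (rad/s): [2.57, 2.57, 3.14, 3.14, 3.14, 3.14].

INTERFACE

Orientations are given as a unit quaternion [w, x, y, z].
In Python, from rig import manip, get_image, camera_model, sign_off, spot_in, silhouettes, spot_point gives the robot as it stands.
- The arm moves only by the tool jog_arm, never from a script. Its argument "targets" is a list of rows, each a list of 3 entries, a list of its own where there are three numbers: the finger opening in m, from 0 to 0.0854, then the shift along the world's x, y, z in m, then the turn about the world's z in rad. In form: [[claw, [x, y, z], spin], ...]. A call has 1 to 10 rows; each row shifts and turns the commanded pose from where the row before left it; what a row does not reach is not made up. A row lasts 1/8 s, in which the tool goes at most 62.5 mm and 10.7 degrees, less where a joint would pass 70% of its speed; a pose out of reach is approached as far as the arm can. A call with a gripper value outside its range is refused whole. The fingers move at their own pace and stop on an object; "force" is the grip in N (left out, the last holds). Time passes only in rows, so rows that do not move let the fingers close. It gives the time, the measured TCP pose, the force and the opening at its end, in the units of the state.
- manip.get_state(): the state, without advancing time (a new reading comes with each control period).
- get_image(name): name is "side" or "top"; returns (picture, depth): 480x640x3 uint8, red, green, blue; 480x640 float32, m along the optical axis (not along the pixel's ray), 0 where there is no reading.
- camera_model(name): a dict with "mtx" (3x3 intrinsics, pixels), "world_from_camera" (4x4, takes a point from camera to world coordinates). Camera axes: x right, y up, looking along -z (the intrinsics and any distortion apply to the point x, -y, -z); pixel columns grow to the right and rows downward; lengths in m; the calibration is good to about 2 mm. A picture is of the moment at which its call begins. camera_model takes no time and is no camera call.
- sign_off(): hands the job in, once; it reports no verdict.
Trained networks look in the newest picture that a camera, given by its name, has taken for a name from the list of things; names that differ only in an ending like _2 or _b are one class to them, and where a whole thing is asked for, a point or a joint stands for the part that bears it (a point fixed in the world has none). Each returns a list of dicts, best first, with "score" (0 to 1); they miss things now and then, are a little off and sometimes report something else, mostly with a low value. They report only what shows in the picture. A call takes as long as a camera call. They do not tell look-alikes from the thing itself.
- spot_in(name, camera): "position" ([column, row] in pixels, amid what is visible of it).
- silhouettes(name, camera): "mask" (480x640 bool, what is visible of it) and "position" ([column, row] in pixels, amid what is visible of it).
- spot_point(name, camera): "position" ([column, row] in pixels: a listed point, or the origin of a listed thing).
The state is a dict: "clock": time; "qpos": joint angles; "qd": joint speeds; "effort": joint torques, N m; "position": TCP position; "ee_rot": TCP orientation; "contact_force": force on the tool from outside, world axes, zero at the start; "moment": the same for the moment, N m; "width": finger opening in m.
Only numpy, scipy, OpenCV 4.12 (cv2) and the standard library are available. Lean on these libraries where they do the work, as an engineer would, in place of code of your own. Each camera call takes 0.05 s, during which the arm holds its last target.

## Working session

There is one attempt and no reset: what is moved stays moved. The work goes in short steps, Python scripts to look and compute and a tool call to move; the robot and the scene stay as the last step left them, time stands still between calls to the robot, and variables do not carry over. Pictures are saved under pics/ and viewed, and the job is handed in when it is done.

Besides the shell and the picture viewer there is one more tool, called after "Call:" as a command line: name --argument value ..., lists and objects as JSON in quotes. jog_arm: Moves the arm, as the interface text tells. Its arguments: {"type":"object","properties":{"targets":{"type":"array","items":{"type":"array"}},"force":{"type":"number"}},"required":["targets"]}

```bash
ls; mkdir -p pics; cat > h.py <<'E'
import numpy as np,cv2
from rig import *
def snap(c,fn=None):
    im,d=get_image(c)
    if fn: cv2.imwrite('pics/'+fn,im[:,:,::-1])
    return im,d
def world(c,u,v,z=None,d=None):
    m=camera_model(c);K=np.array(m['mtx']);T=np.array(m['world_from_camera'])
    r=np.array([(u-K[0,2])/K[0,0],-(v-K[1,2])/K[1,1],-1.])
    if d is not None: return T[:3,:3]@(r*d)+T[:3,3]
    w=T[:3,:3]@r;o=T[:3,3]
    return o+w*(z-o[2])/w[2]
E
python3 - <<'E'
from h import *
s=manip.get_state();print(s)
for c in('top','side'):
    im,d=snap(c,c+'0.png');m=camera_model(c);print(c,m)
for n in "red_post blue_post ceramic_insulator copper_ring steel_spacer red_nut blue_nut spanner fuse_link".split():
    for p in silhouettes(n,'top'):
        ys,xs=np.nonzero(p['mask']);print(n,round(p['score'],2),np.round(p['position']),len(xs),xs.min(),xs.max(),ys.min(),ys.max())
E
```

```text
pics
{'clock': 0.0, 'qpos': array([-1.36297461e+00,  2.76604670e-01,  1.50614479e+00, -5.63382191e-06,
        1.36068673e+00, -1.20997518e-01]), 'qd': array([-0.0009592 ,  0.00101977, -0.00047987,  0.00020446, -0.000894  ,
        0.0002834 ]), 'effort': array([-9.85957704e-04, -4.16787779e+01, -2.45806825e+01, -5.42121034e-04,
        1.11663993e-02,  9.89001947e-07]), 'position': array([ 0.18557321, -0.54370494,  0.24742952]), 'ee_rot': array([ 0.11570225, -0.11576272,  0.69822228, -0.6969201 ]), 'contact_force': array([-0.06432812, -0.45117294,  0.88058457]), 'moment': array([-0.00486196, -0.02219933, -0.02036905]), 'width': 0.08543531066161462}
top {'mtx': array([[463.80751703,   0.        , 314.11010536],
       [  0.        , 463.80751703, 230.11129598],
       [  0.        ,   0.        ,   1.        ]]), 'world_from_camera': array([[-0.07113452,  0.96840719, -0.23901337,  0.40150107],
       [-0.99745067, -0.06770103,  0.02255523,  0.07632387],
       [ 0.0056612 ,  0.24000851,  0.97075428,  0.79129744],
       [ 0.        ,  0.        ,  0.        ,  1.        ]])}
side {'m
[... 384 characters left out ...]
  0.        ,  0.        ,  1.        ]])}
red_post 0.59 [491. 228.] 1750 467 517 205 250
blue_post 0.85 [297. 238.] 1611 272 319 215 262
ceramic_insulator 0.73 [367. 306.] 641 346 375 290 319
copper_ring 0.7 [366. 306.] 694 346 376 290 320
copper_ring 0.6 [262. 336.] 477 243 269 319 345
steel_spacer 0.63 [401. 227.] 570 386 414 214 242
red_nut 0.93 [503. 297.] 449 496 521 282 306
red_nut 0.9 [451. 309.] 391 444 468 293 316
red_nut 0.68 [464. 348.] 434 454 479 339 363
red_nut 0.51 [260. 336.] 499 243 269 319 345
red_nut 0.38 [358. 308.] 641 346 375 290 320
blue_nut 0.78 [211. 231.] 343 198 220 216 237
spanner 0.79 [114. 268.] 1188 96 125 222 319
fuse_link 0.71 [400. 144.] 541 388 413 120 162
```

View pics/top0.png

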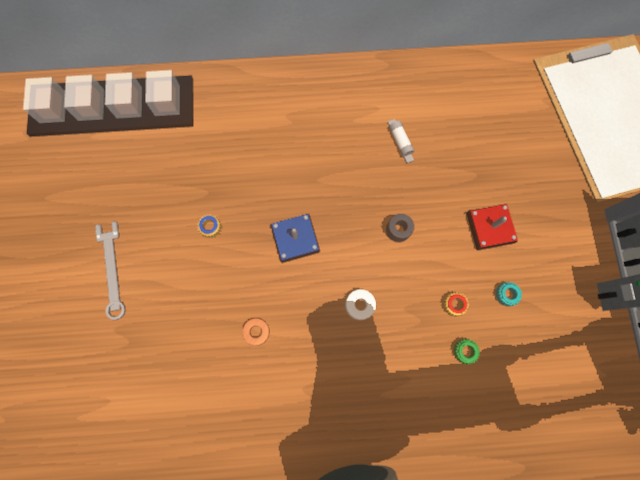

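View pics/side0.png

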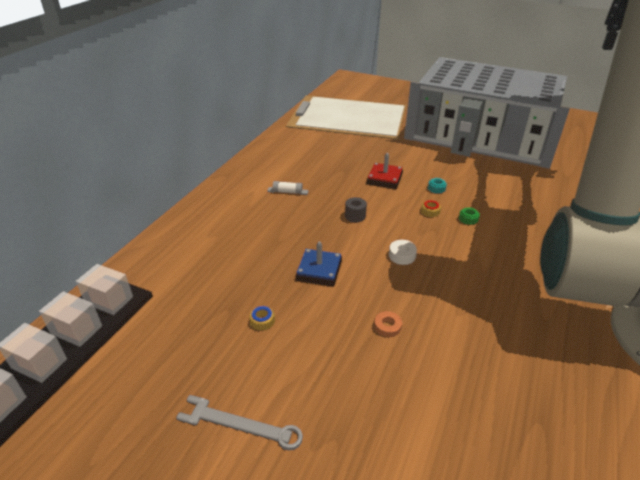

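The top view shows the blue nut at (209,226), blue post at (295,238), copper ring at (256,332) and ceramic at (361,304). It also shows the steel spacer at (400,227), red nut at (457,304) and red post at (493,227). The green (467,351) and turquoise (509,294) nuts are the look-alikes. The side view agrees. Next I'll get metric positions from the depth.

```bash
cat > loc.py <<'E'
from h import *
def cloud(c,d):
    m=camera_model(c);K=np.array(m['mtx']);T=np.array(m['world_from_camera'])
    v,u=np.mgrid[:480,:640]
    P=np.stack([(u-K[0,2])/K[0,0]*d,-(v-K[1,2])/K[1,1]*d,-d],-1)
    W=P@T[:3,:3].T+T[:3,3]; W[d<=0]=np.nan
    return W
def loc(W,xy,ztop,R,lo=-.004,hi=.004):
    xy=np.array(xy,float)
    for _ in range(6):
        q=(np.hypot(W[...,0]-xy[0],W[...,1]-xy[1])<R+.012)&(W[...,2]>ztop+lo)&(W[...,2]<ztop+hi)
        p=W[q]
        if len(p)<8:return None
        c,r=cv2.minEnclosingCircle(p[:,:2].astype(np.float32)); xy=np.array(c)
    (a,b),(w,h),ang=cv2.minAreaRect(p[:,:2].astype(np.float32))
    return np.round(c,4),round(r,4),np.round(np.median(p[:,:2],0),4),np.round(p[:,2].mean(),4),len(p),np.round((a,b,w,h),4),ang
E
python3 - <<'E'
from loc import *
pix=dict(blue_nut=(209,226,.02,.018),copper=(256,332,.014,.022),ceramic=(361,304,.02,.025),steel=(400,227,.034,.022),red_nut=(457,304,.02,.018),red_post=(493,227,.02,.05),blue_post=(295,238,.02,.05),fuse=(400,140,.02,.04))
Ws={}
for c in('top','side'):
    im,d=snap(c); Ws[c]=cloud(c,d)
for n,(u,v,z,R) in pix.items():
    p=world('top',u,v,z)
    for c in Ws:print(n,c,np.round(p[:2],3),loc(Ws[c],p[:2],z,R))
    if 'post' in n:
        for c in Ws:print('  stud',c,loc(Ws[c],p[:2],.05,.02,-.022,.022))
E
```

```text
blue_nut top [0.611 0.238] (array([0.613 , 0.2388]), 0.0197, array([0.6134, 0.2375]), np.float64(0.0188), 232, array([0.6139, 0.2387, 0.0354, 0.0364]), 73.79765319824219)
blue_nut side [0.611 0.238] (array([0.6144, 0.2434]), 0.0191, array([0.6145, 0.2455]), np.float64(0.0185), 212, array([0.6145, 0.243 , 0.0342, 0.0337]), 86.38665771484375)
copper top [0.428 0.165] (array([0.4286, 0.1661]), 0.0219, array([0.4281, 0.1661]), np.float64(0.0135), 450, array([0.4285, 0.1664, 0.0415, 0.0418]), 86.01913452148438)
copper side [0.428 0.165] (array([0.4298, 0.1684]), 0.0236, array([0.4298, 0.1705]), np.float64(0.0132), 407, array([0.4301, 0.1695, 0.0431, 0.0432]), 46.81996536254883)
ceramic top [ 0.461 -0.01 ] (array([ 0.4605, -0.0097]), 0.0248, array([ 0.4602, -0.0092]), np.float64(0.0196), 595, array([ 0.4603, -0.0091,  0.0481,  0.0478]), 84.55583190917969)
ceramic side [ 0.461 -0.01 ] (array([ 0.4611, -0.007 ]), 0.0258, array([ 0.4611, -0.0043]), np.float64(0.0192), 352, array([ 0.4624, -0.0059,  0.0478,  0.0493]), 20.939273834228516)
steel top [ 0.583 -0.086] (array([ 0.5853, -0.0889]), 0.
[... 1656 characters left out ...]
47, 0.0659, 0.0699]), 12.309101104736328)
  stud top (array([0.5825, 0.0918]), 0.005, array([0.58  , 0.0917]), np.float64(0.054), 53, array([0.582 , 0.0919, 0.0093, 0.0087]), 56.2142219543457)
  stud side (array([0.5833, 0.0963]), 0.005, array([0.5829, 0.0971]), np.float64(0.0483), 104, array([0.5829, 0.0961, 0.0096, 0.0083]), 51.36279296875)
fuse top [ 0.747 -0.108] (array([ 0.7533, -0.112 ]), 0.0324, array([ 0.7528, -0.1117]), np.float64(0.0202), 338, array([ 0.7532, -0.1122,  0.0633,  0.0207]), 17.74464225769043)
fuse side [ 0.747 -0.108] (array([ 0.755 , -0.1079]), 0.0315, array([ 0.7549, -0.1068]), np.float64(0.0198), 151, array([ 0.7542, -0.1059,  0.0627,  0.0213]), 21.157060623168945)
```

```bash
python3 - <<'E'
from h import *
from scipy.spatial.transform import Rotation as R
q=manip.get_state()['ee_rot']; M=R.from_quat(q,scalar_first=True).as_matrix();print(M.round(3), np.degrees(np.arctan2(M[1,2],M[0,2])))
print(world('top',467,351,.02),world('top',509.5,294,.02))
E
```

```text
[[-0.946  0.     0.323]
 [-0.323 -0.    -0.946]
 [ 0.    -1.     0.   ]] -71.16401196854075
[ 0.3739489  -0.17321881  0.02      ] [ 0.45976625 -0.25750158  0.02      ]
```

Call:
jog_arm --targets '[[0.085,[0.023,0.0447,0],0],[0.085,[0.023,0.0447,0],0],[0.085,[0.023,0.0447,0],0],[0.085,[0.023,0.0447,0],0],[0.085,[0.023,0.0447,0],0],[0.085,[0.023,0.0447,0],0],[0.085,[0.023,0.0447,0],0],[0.085,[0.023,0.0447,0],0],[0.085,[0.023,0.0447,-0.03],0],[0.085,[0.023,0.0447,-0.03],0]]' --force 40

```text
clock: 1.9
position: [0.4168, -0.0959, 0.1883]
ee_rot: [-0.117, 0.115, -0.697, 0.698]
contact_force: [1.4, -1.2, -1.1]
width: 0.085
```

Call:
jog_arm --targets '[[0.085,[0.023,0.0444,-0.03],0],[0.085,[0.023,0.0444,-0.03],0],[0.085,[0,0,-0.04],0],[0.085,[0,0,-0.04],0],[0.085,[0,0,-0.025],0],[0.085,[0,0,0],0],[0.03,[0,0,0],0],[0.03,[0,0,0],0],[0.03,[0,0,0],0],[0.03,[0,0,0],0]]'

```text
clock: 3.15
position: [0.4628, -0.0087, 0.0249]
ee_rot: [-0.117, 0.115, -0.697, 0.698]
contact_force: [-0.4, -0.1, 5.9]
width: 0.0474
```

```bash
python3 - <<'E'
from h import *
snap('side','s1.png');print(manip.get_state())
E
```

```text
{'clock': 3.2, 'qpos': array([-1.69173323e-01,  3.58283850e-01,  2.05366679e+00, -8.41293109e-05,
        7.26355512e-01,  1.07304753e+00]), 'qd': array([-4.15354138e-04, -4.10110610e-04,  8.82332951e-05,  7.72007652e-05,
       -2.20111083e-03,  6.16737632e-05]), 'effort': array([-4.97940788e-02, -3.38851047e+01, -1.36163467e+01, -2.14713992e-02,
       -2.59776469e-01, -4.73288703e-03]), 'position': array([ 0.46278922, -0.00866175,  0.02485967]), 'ee_rot': array([-0.11676032,  0.11457738, -0.69718206,  0.69798011]), 'contact_force': array([-0.17305824, -0.70190011,  5.92067357]), 'moment': array([ 0.07381039,  0.14232125, -0.05717282]), 'width': 0.04748212331466709}
```

View pics/s1.png

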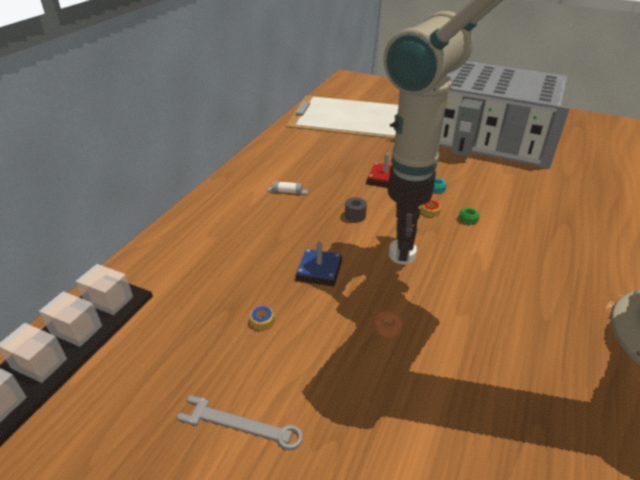

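Call:
jog_arm --targets '[[0.03,[0,0,0.02],0],[0.03,[0,0,0.04],0],[0.03,[0,0,0.04],0],[0.03,[0.02,-0.04,0],0],[0.03,[0.02,-0.04,0],0],[0.03,[0.02,-0.04,0],0],[0.03,[0.02,-0.04,0],0],[0.03,[0.018,-0.04,0],0],[0.03,[0.018,-0.04,0],0],[0.03,[0,0,0],0]]'

```text
clock: 4.45
position: [0.5791, -0.2519, 0.1238]
ee_rot: [-0.116, 0.114, -0.697, 0.699]
contact_force: [0.9, 0.3, -0.1]
width: 0.0473
```

```bash
python3 - <<'E'
from loc import *
s=manip.get_state();print(s['position'],s['contact_force'],s['width'])
for c in('top','side'):
    im,d=snap(c,c+'2.png'); W=cloud(c,d)
    print(c,loc(W,s['position'][:2],.115,.026,-.006,.006))
    im=im[100:400,300:640];cv2.imwrite('pics/%s2c.png'%c,cv2.resize(im[:,:,::-1],None,fx=2,fy=2))
E
```

```text
[ 0.57914799 -0.25189752  0.12380454] [ 0.91561446  0.34357524 -0.07197888] 0.047330886593465536
top (array([ 0.5706, -0.2484]), 0.0303, array([ 0.561 , -0.2552]), np.float64(0.1177), 248, array([ 0.5719, -0.2493,  0.0504,  0.0432]), 56.092281341552734)
side (array([ 0.5799, -0.2432]), 0.034, array([ 0.5699, -0.2375]), np.float64(0.1161), 178, array([ 0.5793, -0.2424,  0.0573,  0.0493]), 78.33136749267578)
```

View pics/top2c.png

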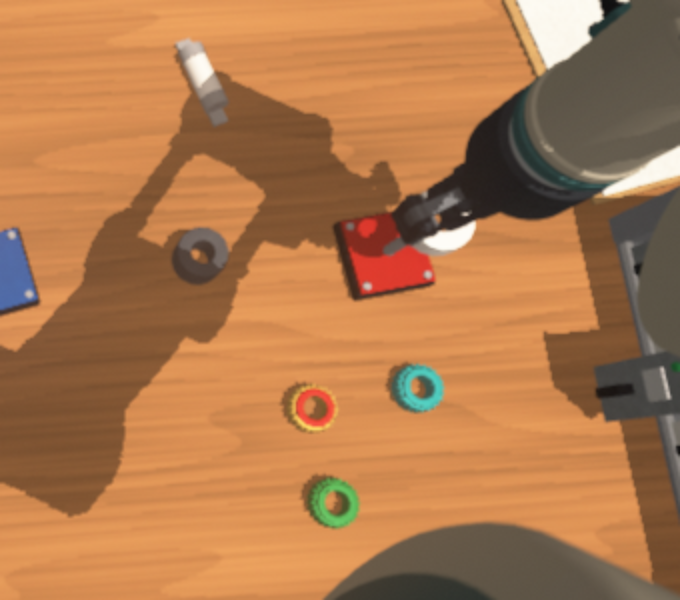

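View pics/side2c.png

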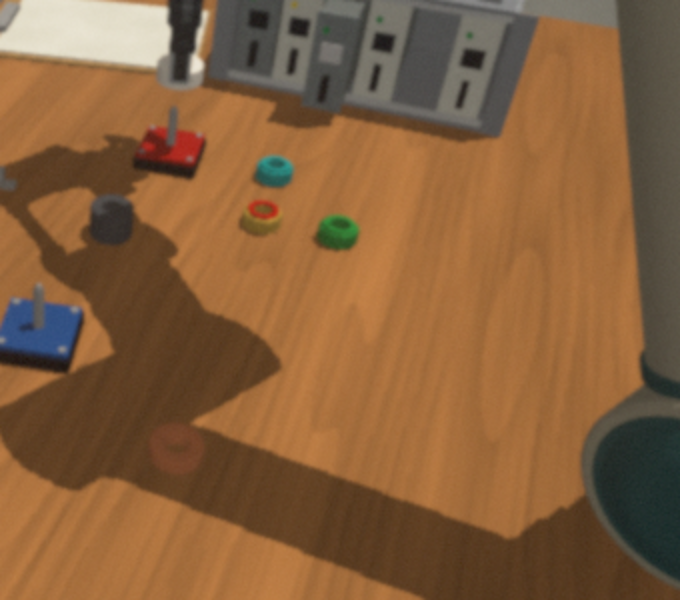

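The insulator is held level over the red post; the side view crop has it at (181,70), above the stud at (172,125). I'll check the settled pose before lowering.

Call:
jog_arm --targets '[[0.03,[0,0,-0.02],0],[0.03,[0,0,0],0]]'

```text
clock: 4.8
position: [0.5759, -0.2464, 0.1023]
ee_rot: [0.115, -0.117, 0.699, -0.697]
contact_force: [0.1, 0.0, -0.8]
width: 0.0476
```

```bash
python3 - <<'E'
from loc import *
s=manip.get_state();print(s['position'],s['contact_force'],s['width'])
for c in('top','side'):
    im,d=snap(c,c+'3.png')
    for p in silhouettes('ceramic_insulator',c)[:2]:
        ys,xs=np.nonzero(p['mask']);print(c,p['score'],xs.min(),xs.max(),ys.min(),ys.max())
        W=cloud(c,d)[p['mask']]; print(np.nanmin(W,0),np.nanmax(W,0),np.nanmedian(W,0))
        # fit circle r=.025 to top-facing/edge points: outer radial
        from scipy.optimize import least_squares
        W=W[(W[:,2]>.06)&(W[:,2]<.13)]
        top=W[W[:,2]>np.percentile(W[:,2],80)-.004][:,:2]
        if len(top)>10:
            hull=cv2.convexHull(top.astype(np.float32))[:,0]
            f=lambda x:np.maximum(np.hypot(*(top-x).T)-.025,0)
            print(len(top),least_squares(lambda x:np.hypot(*(hull-x).T)-.025,s['position'][:2],loss='soft_l1',f_scale=.001).x)
E
```

```text
[ 0.57587906 -0.24640984  0.10229535] [ 0.08496206  0.02771708 -0.81542179] 0.047623121947587777
top 0.62 499 525 220 234
[ 0.5491098  -0.30509765 -0.00226513] [ 0.5717144  -0.22423179  0.13260083] [ 0.55607042 -0.24833986  0.09634384]
166 [ 0.57477325 -0.24661467]
side 0.27 295 341 241 286
[ 0.54297948  0.0396333  -0.00276402] [0.63059591 0.13645004 0.06637242] [0.57993561 0.1043616  0.01891618]
15 [0.56032216 0.10096444]
```

Call:
jog_arm --targets '[[0.03,[0.003,-0.0035,0],0],[0.03,[0,0,-0.01],0],[0.03,[0,0,-0.015],0],[0.03,[0,0,-0.015],0],[0.03,[0,0,-0.014],0],[0.03,[0,0,0],0]]'

```text
clock: 5.75
position: [0.5795, -0.2513, 0.0473]
ee_rot: [0.115, -0.117, 0.698, -0.697]
contact_force: [0.1, 0.1, 0.2]
width: 0.0474
```

Call:
jog_arm --targets '[[0.03,[0,0,-0.0015],0],[0.03,[0,0,0],0],[0.07,[0,0,0],0],[0.07,[0,0,0],0],[0.085,[0,0,0.02],0],[0.085,[0,0,0.05],0],[0.085,[0,0,0.04],0],[0.085,[-0.015,0.04,0],0],[0.085,[-0.018,0.05,0],0],[0.085,[-0.018,0.05,0],0]]'

```text
clock: 7.0
position: [0.5292, -0.1108, 0.1582]
ee_rot: [-0.116, 0.115, -0.698, 0.698]
contact_force: [0.9, 0.6, 0.1]
width: 0.0849
```

```bash
python3 - <<'E'
from loc import *
s=manip.get_state();print(s['position'],s['contact_force'],s['width'])
for c in('top','side'):
    im,d=snap(c,c+'4.png');W=cloud(c,d)
    print(c,loc(W,(.578,-.25),.04,.025))
E
```

```text
[ 0.52915019 -0.11075466  0.15824163] [0.88466711 0.63039183 0.06012708] 0.08489252952240718
top None
side (array([ 0.5822, -0.2511]), 0.0263, array([ 0.5838, -0.2417]), np.float64(0.0393), 145, array([ 0.5846, -0.2454,  0.0346,  0.0522]), 66.97245025634766)
```

View pics/top4.png

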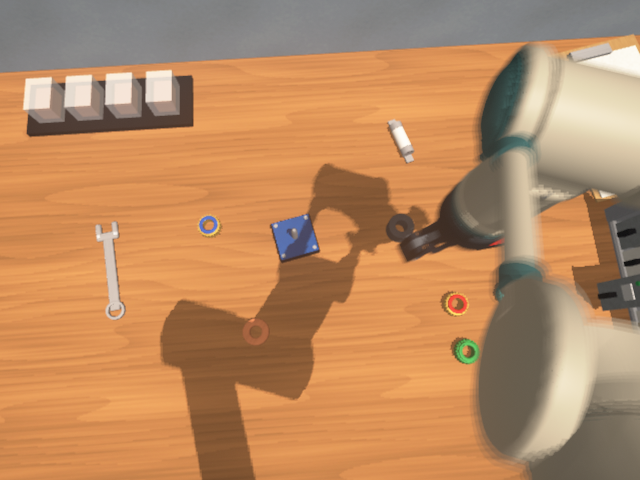

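Call:
jog_arm --targets '[[0.085,[-0.0143,0.04,0],0],[0.085,[-0.0143,0.04,0],0],[0.085,[-0.0143,0.04,0],0],[0.085,[-0.0143,0.04,-0.02],0],[0.085,[-0.0143,0.04,-0.03],0],[0.085,[-0.0143,0.04,-0.03],0],[0.085,[-0.0143,0.039,-0.02],0],[0.085,[0,0,-0.02],0],[0.085,[0,0,0],0],[0.085,[0,0,0],0]]'

```text
clock: 8.35
position: [0.4307, 0.1668, 0.0385]
ee_rot: [-0.116, 0.115, -0.698, 0.698]
contact_force: [0.2, 0.4, 0.8]
width: 0.085
```

```bash
python3 - <<'E'
from loc import *
s=manip.get_state();print(s['position'],s['contact_force'],s['width'])
for c in('top','side'):
    im,d=snap(c,c+'5.png');W=cloud(c,d)
    print(c,loc(W,(.578,-.25),.04,.025))
E
```

```text
[0.43072928 0.16678221 0.03848296] [0.22715607 0.40500713 0.82283042] 0.085044909344159
top (array([ 0.5791, -0.2543]), 0.0252, array([ 0.5777, -0.2524]), np.float64(0.0395), 569, array([ 0.5788, -0.2542,  0.0488,  0.0486]), 48.346771240234375)
side (array([ 0.599 , -0.2452]), 0.0151, array([ 0.6008, -0.241 ]), np.float64(0.0395), 23, array([ 0.6006, -0.2448,  0.0062,  0.03  ]), 15.315754890441895)
```

View pics/top5.png

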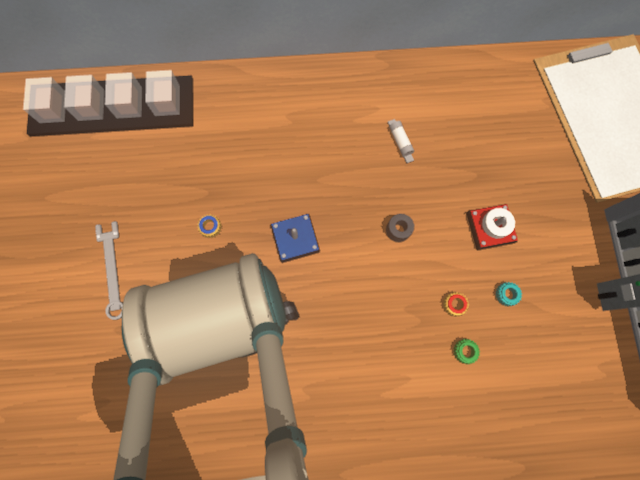

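View pics/side5.png

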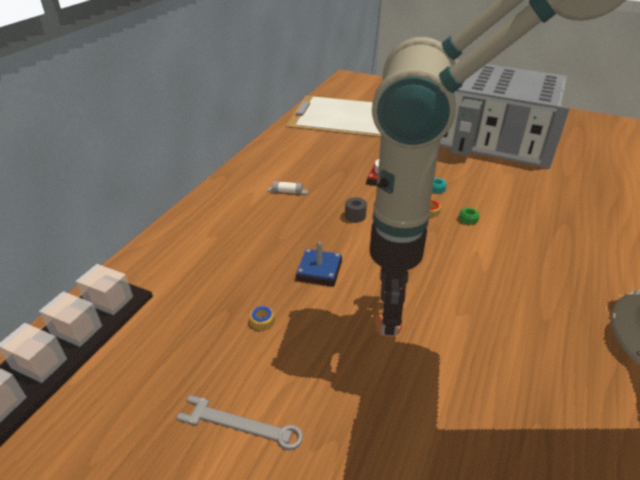

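The ceramic is seated: its top is at 39.5 mm and it sits about 4 mm off the stud in y. That makes the tool-to-top-camera offset about +3 mm in y, and I'll apply it from here on.

Call:
jog_arm --targets '[[0.085,[-0.001,0.002,-0.0215],0],[0.085,[0,0,0],0],[0.03,[0,0,0],0],[0.03,[0,0,0],0],[0.03,[0,0,0],0],[0.03,[0,0,0],0]]'

```text
clock: 9.2
position: [0.4292, 0.169, 0.0174]
ee_rot: [-0.116, 0.115, -0.697, 0.698]
contact_force: [-2.0, -1.8, 7.0]
width: 0.0425
```

Call:
jog_arm --targets '[[0.03,[0,0,0.02],0],[0.03,[0,0,0.04],0],[0.03,[0,0,0.04],0],[0.03,[0.0165,-0.046,0],0],[0.03,[0.0165,-0.046,0],0],[0.03,[0.0165,-0.046,0],0],[0.03,[0.0165,-0.046,0],0],[0.03,[0.0165,-0.046,0],0],[0.03,[0.0165,-0.046,0],0],[0.03,[0.0165,-0.046,0],0]]'

```text
clock: 10.45
position: [0.5442, -0.1544, 0.1163]
ee_rot: [0.116, -0.116, 0.698, -0.697]
contact_force: [0.0, -0.1, -1.8]
width: 0.0424
```

Call:
jog_arm --targets '[[0.03,[0.0165,-0.046,0],0],[0.03,[0.0165,-0.0485,0],0],[0.03,[0,0,0],0],[0.03,[0,0,0],0],[0.03,[0,0,0],0]]'

```text
clock: 11.08
position: [0.5764, -0.246, 0.1162]
ee_rot: [0.116, -0.116, 0.698, -0.697]
contact_force: [-0.2, -0.3, -1.6]
width: 0.0424
```

```bash
cat > held.py <<'E'
from loc import *
from scipy.optimize import least_squares
import sys
n,r,zl=sys.argv[1],float(sys.argv[2]),float(sys.argv[3])
s=manip.get_state();print(s['position'],s['contact_force'],s['width'])
c='top'
im,d=snap(c,sys.argv[4])
for p in silhouettes(n,c)[:3]:
    W=cloud(c,d)[p['mask']];W=W[(W[:,2]>zl)&(W[:,2]<zl+.08)&(np.hypot(*(W[:,:2]-s['position'][:2]).T)<.06)]
    if len(W)<15: print('few',p['score'],p['position']);continue
    top=W[W[:,2]>np.percentile(W[:,2],80)-.004][:,:2]
    hull=cv2.convexHull(top.astype(np.float32))[:,0]
    print(p['score'],len(top),np.percentile(W[:,2],[5,50,80]),least_squares(lambda x:np.hypot(*(hull-x).T)-r,s['position'][:2],loss='soft_l1',f_scale=.001).x)
x,y=[int(t) for t in sys.argv[5:7]]
cv2.imwrite('pics/c'+sys.argv[4],cv2.resize(im[y-60:y+60,x-80:x+80,::-1],None,fx=4,fy=4,interpolation=2))
E
python3 held.py copper_ring .022 .08 t6.png 500 225
```

```text
[ 0.57636597 -0.24599347  0.11621236] [-0.19709239 -0.3244204  -1.59436326] 0.042387510881052574
0.64 95 [0.10430448 0.11151749 0.11273859] [ 0.57665637 -0.24566746]
```

View pics/ct6.png

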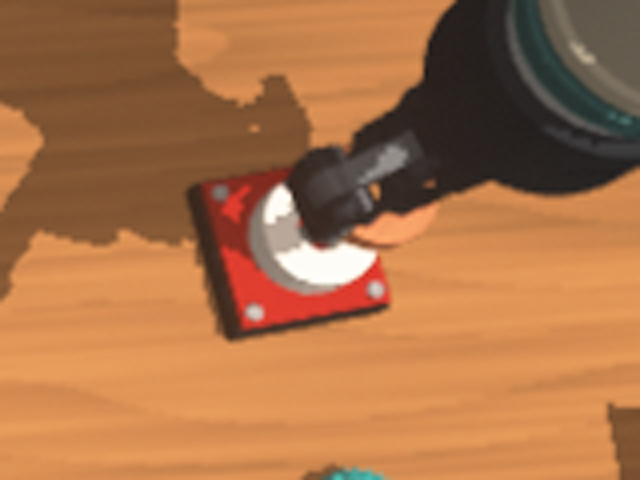

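Call:
jog_arm --targets '[[0.03,[0.0015,-0.0025,0],0],[0.03,[0,0,-0.02],0],[0.03,[0,0,-0.015],0],[0.03,[0,0,-0.012],0],[0.03,[0,0,-0.01],0],[0.03,[0,0,0],0],[0.03,[0,0,0],0]]'

```text
clock: 12.05
position: [0.5788, -0.25, 0.0596]
ee_rot: [-0.116, 0.116, -0.697, 0.698]
contact_force: [-1.0, 0.4, -1.7]
width: 0.0423
```

Call:
jog_arm --targets '[[0.03,[0,0.001,-0.0015],0],[0.03,[0,0,0],0],[0.055,[0,0,0],0],[0.075,[0,0,0],0],[0.075,[0,0,0],0],[0.08,[0,0,0.02],0],[0.08,[0,0,0.04],0],[0.08,[-0.02,0.01,0.02],0],[0.08,[-0.04,0.025,0],0],[0.08,[-0.04,0.025,0],0]]'

```text
clock: 13.3
position: [0.4777, -0.1885, 0.1382]
ee_rot: [-0.116, 0.115, -0.697, 0.698]
contact_force: [-0.6, 0.5, 0.5]
width: 0.0797
```

Call:
jog_arm --targets '[[0.08,[-0.028,0.022,-0.02],0],[0.08,[0,0,-0.03],0],[0.08,[0,0,-0.02],0],[0.08,[0,0,0],0],[0.08,[0,0,0],0]]'

```text
clock: 13.92
position: [0.4512, -0.1673, 0.0685]
ee_rot: [-0.116, 0.115, -0.697, 0.698]
contact_force: [0.1, 0.2, 1.1]
width: 0.0803
```

```bash
python3 - <<'E'
from loc import *
s=manip.get_state();print(s['position'],s['contact_force'],s['width'])
for c in('top','side'):
    im,d=snap(c,c+'7.png');W=cloud(c,d)
    print(c,loc(W,(.578,-.25),.054,.022),loc(W,(.578,-.25),.04,.025))
E
```

```text
[ 0.45122578 -0.16727792  0.06849568] [0.11674085 0.24339956 1.10284012] 0.08026853139531734
top (array([ 0.5774, -0.251 ]), 0.0222, array([ 0.5771, -0.2501]), np.float64(0.0535), 434, array([ 0.5771, -0.2506,  0.0423,  0.0421]), 84.10660552978516) (array([ 0.579 , -0.2537]), 0.0255, array([ 0.5706, -0.247 ]), np.float64(0.0394), 105, array([ 0.5771, -0.25  ,  0.0493,  0.0418]), 26.347938537597656)
side (array([ 0.5808, -0.2464]), 0.0227, array([ 0.5782, -0.2448]), np.float64(0.0534), 148, array([ 0.5795, -0.2465,  0.0397,  0.0424]), 19.529502868652344) (array([ 0.5802, -0.2497]), 0.0251, array([ 0.5722, -0.2348]), np.float64(0.0396), 71, array([ 0.578 , -0.243 ,  0.0469,  0.0332]), 19.839799880981445)
```

View pics/top7.png

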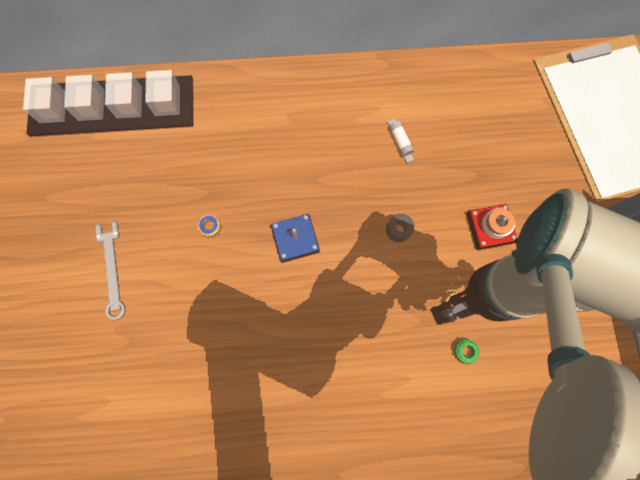

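View pics/side7.png

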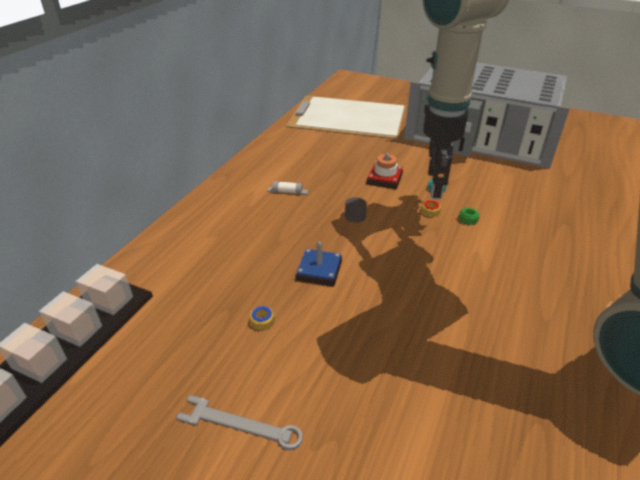

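The copper ring is seated: its top is at 53.5 mm and it is less than 1 mm off the stud. Now the red nut, with the gripper already over it.

Call:
jog_arm --targets '[[0.08,[0,0,-0.025],0],[0.08,[0,0,-0.0215],0],[0.08,[0,0,0],0],[0.025,[0,0,0],0],[0.025,[0,0,0],0],[0.025,[0,0,0],0],[0.025,[0,0,0],0],[0.025,[0,0,0],0]]'

```text
clock: 15.02
position: [0.4512, -0.1672, 0.0225]
ee_rot: [-0.116, 0.115, -0.697, 0.698]
contact_force: [-1.1, 1.0, 5.6]
width: 0.0355
```

Call:
jog_arm --targets '[[0.025,[0,0,0.02],0],[0.025,[0,0,0.04],0],[0.025,[0,0,0.04],0],[0.025,[0.025,-0.016,0.01],0],[0.025,[0.035,-0.022,0],0],[0.025,[0.035,-0.022,0],0],[0.025,[0.032,-0.02,0],0],[0.025,[0,0,0],0],[0.025,[0,0,0],0],[0.025,[0,0,0],0]]'

```text
clock: 16.27
position: [0.5764, -0.2461, 0.1313]
ee_rot: [0.115, -0.116, 0.698, -0.697]
contact_force: [-0.6, 0.1, -2.2]
width: 0.0352
```

```bash
python3 held.py red_nut .019 .09 t8.png 500 225
```

```text
[ 0.57643979 -0.24613875  0.13130105] [-0.59305823  0.07872775 -2.17240157] 0.035158828191353415
few 0.76 [509.8, 292.8]
few 0.74 [461.0, 349.8]
```

View pics/ct8.png

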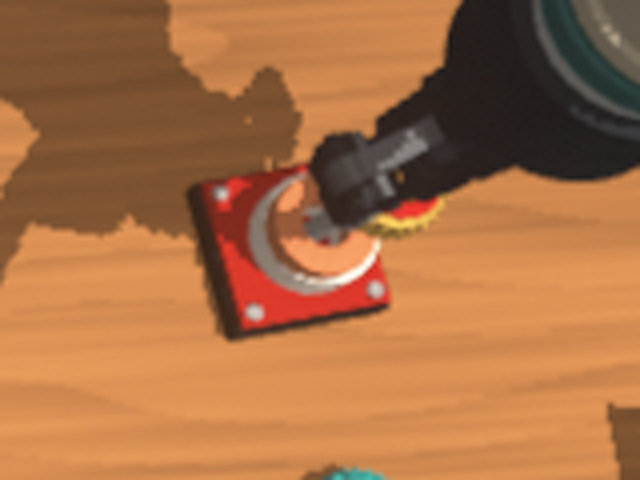

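Call:
jog_arm --targets '[[0.025,[0.0018,-0.0027,0],0],[0.025,[0,0,-0.02],0],[0.025,[0,0,-0.013],0],[0.025,[0,0,-0.01],0],[0.025,[0,0,-0.009],0],[0.025,[0,0,0],0],[0.025,[0,0,0],0]]'

```text
clock: 17.25
position: [0.5797, -0.2498, 0.0796]
ee_rot: [-0.116, 0.116, -0.697, 0.698]
contact_force: [0.5, -0.1, -2.5]
width: 0.0347
```

Call:
jog_arm --targets '[[0.025,[-0.0005,0.0005,-0.002],0],[0.025,[0,0,0],0],[0.025,[0,0,0],0]]'

```text
clock: 17.62
position: [0.5789, -0.2491, 0.0775]
ee_rot: [-0.116, 0.116, -0.697, 0.698]
contact_force: [0.3, 0.6, -1.8]
width: 0.0354
```

Call:
jog_arm --targets '[[0.025,[0,0,-0.0008],0],[0.05,[0,0,0],0],[0.07,[0,0,0],0],[0.07,[0,0,0],0],[0.08,[0,0,0.02],0],[0.08,[0,0,0.04],0],[0.08,[0.0015,0.0325,0],0],[0.08,[0.002,0.043,0],0],[0.08,[0.002,0.043,0],0],[0.08,[0.002,0.044,-0.01],0]]'

```text
clock: 18.88
position: [0.5872, -0.0856, 0.1274]
ee_rot: [-0.116, 0.115, -0.697, 0.698]
contact_force: [-0.0, 0.1, 0.4]
width: 0.08
```

Call:
jog_arm --targets '[[0.08,[0,0,-0.04],0],[0.08,[0,0,0],0],[0.08,[0,0,0],0]]'

```text
clock: 19.25
position: [0.5871, -0.0872, 0.0874]
ee_rot: [-0.116, 0.115, -0.697, 0.698]
contact_force: [-0.4, -1.4, 0.9]
width: 0.0802
```

```bash
python3 - <<'E'
from loc import *
s=manip.get_state();print(s['position'],s['contact_force'],s['width'])
for c in('top','side'):
    im,d=snap(c,c+'9.png');W=cloud(c,d)
    print(c,loc(W,(.578,-.25),.074,.018),loc(W,(.578,-.25),.054,.022))
E
```

```text
[ 0.58709037 -0.08721042  0.08740354] [-0.35213607 -1.43743303  0.87845136] 0.0802439569898437
top None None
side (array([ 0.579 , -0.2469]), 0.0198, array([ 0.5799, -0.2439]), np.float64(0.0724), 99, array([ 0.5805, -0.2469,  0.034 ,  0.0342]), 60.40187454223633) (array([ 0.5807, -0.2453]), 0.0219, array([ 0.5744, -0.2333]), np.float64(0.0539), 76, array([ 0.5799, -0.2386,  0.0426,  0.0258]), 3.027754783630371)
```

View pics/side9.png

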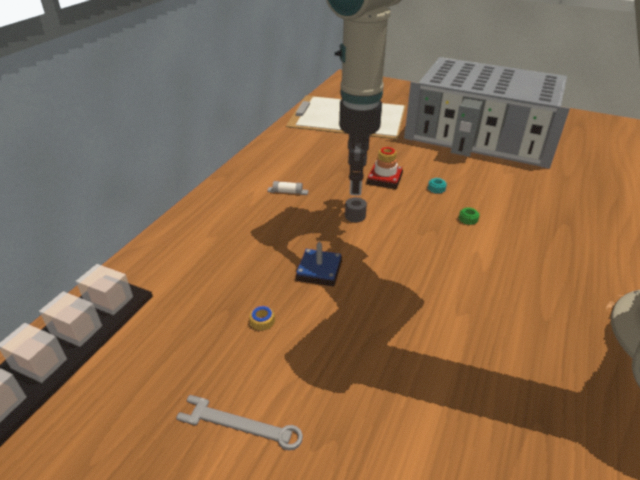

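View pics/top9.png

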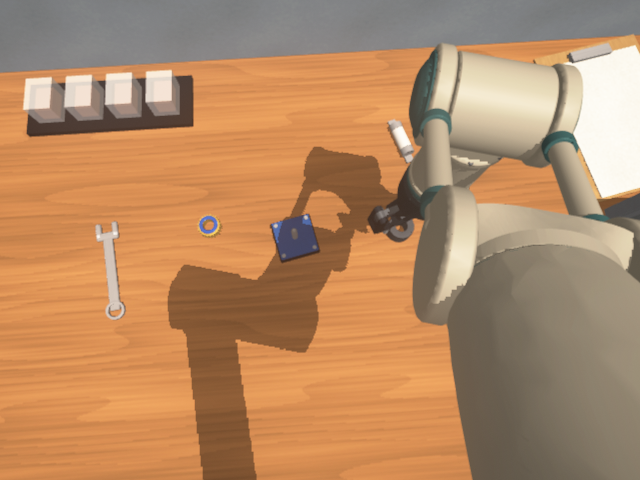

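The red nut is on (side view, (386,155), stack upright). Descending on the steel spacer.

Call:
jog_arm --targets '[[0.08,[0,0.0005,-0.03],0],[0.08,[0,0,-0.027],0],[0.08,[0,0,0],0],[0.025,[0,0,0],0],[0.025,[0,0,0],0],[0.025,[0,0,0],0],[0.025,[0,0,0],0],[0.025,[0,0,0],0]]'

```text
clock: 20.35
position: [0.5875, -0.0864, 0.0314]
ee_rot: [-0.117, 0.115, -0.697, 0.698]
contact_force: [-1.4, 0.0, 6.1]
width: 0.0425
```

Call:
jog_arm --targets '[[0.025,[0,0,0.02],0],[0.025,[0,0,0.04],0],[0.025,[0,0,0.04],0],[0.025,[-0.001,0.045,0.005],0],[0.025,[-0.001,0.045,0],0],[0.025,[-0.001,0.045,0],0],[0.025,[-0.001,0.045,0],0],[0.025,[0,0,0],0],[0.025,[0,0,0],0],[0.025,[0,0,0],0]]'

```text
clock: 21.6
position: [0.5823, 0.0928, 0.1345]
ee_rot: [-0.115, 0.115, -0.697, 0.698]
contact_force: [-0.3, 0.0, -3.3]
width: 0.0425
```

```bash
python3 held.py steel_spacer .022 .09 t10.png 300 235; python3 - <<'E'
from loc import *
im,d=snap('side','side10.png')
for c in ['side','top']:
    if c=='top': im,d=snap(c)
    W=cloud(c,d);print(c,loc(W,(.578,-.25),.074,.018))
E
```

```text
[0.58233939 0.09278755 0.13447725] [-0.32807679  0.0123512  -3.33916074] 0.04246311497215497
0.7 220 [0.11060001 0.13579378 0.1371466 ] [0.58112285 0.09033147]
side (array([ 0.579 , -0.2469]), 0.0179, array([ 0.5783, -0.2452]), np.float64(0.0727), 91, array([ 0.5796, -0.2471,  0.0334,  0.0325]), 52.30668258666992)
top (array([ 0.5775, -0.2503]), 0.0198, array([ 0.5769, -0.2487]), np.float64(0.0727), 264, array([ 0.5784, -0.2514,  0.0371,  0.0367]), 19.639720916748047)
```

View pics/ct10.png

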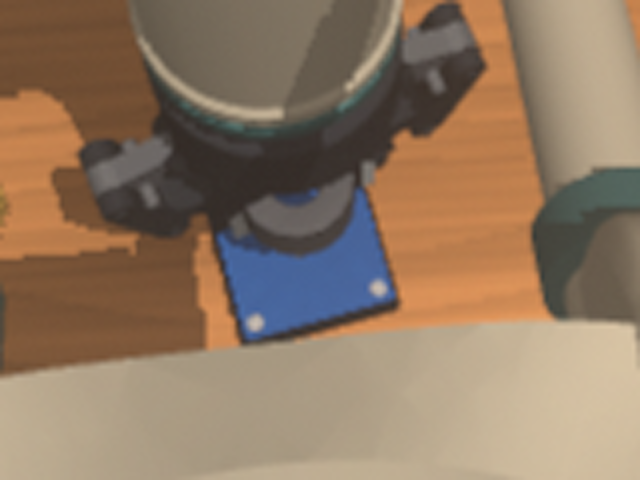

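View pics/side10.png

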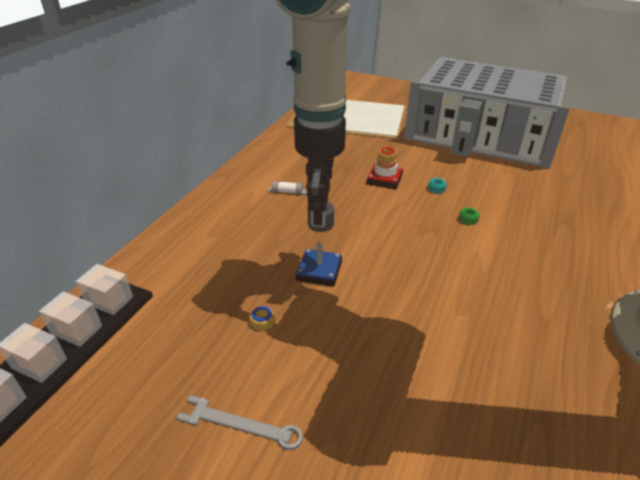

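Call:
jog_arm --targets '[[0.025,[0.001,0.001,-0.02],0],[0.025,[0,0,-0.02],0],[0.025,[0,0,-0.015],0],[0.025,[0,0,-0.015],0],[0.025,[0,0,-0.01],0],[0.025,[0,0,0],0],[0.025,[0,0,0],0]]'

```text
clock: 22.68
position: [0.5839, 0.0949, 0.055]
ee_rot: [-0.116, 0.115, -0.697, 0.698]
contact_force: [-0.5, 0.7, -2.8]
width: 0.0426
```

Call:
jog_arm --targets '[[0.025,[-0.0005,-0.001,-0.003],0],[0.025,[0,0,0],0],[0.025,[0,0,-0.0008],0],[0.05,[0,0,0],0],[0.075,[0,0,0],0],[0.075,[0,0,0],0],[0.08,[0,0,0.02],0],[0.08,[0,0,0.04],0],[0.08,[0,0,0.02],0],[0.08,[0.01,0.049,0],0]]'

```text
clock: 23.92
position: [0.5944, 0.141, 0.1332]
ee_rot: [-0.116, 0.113, -0.697, 0.698]
contact_force: [0.0, -0.1, 0.5]
width: 0.0802
```

Call:
jog_arm --targets '[[0.08,[0.01,0.049,0],0],[0.08,[0.0105,0.049,-0.02],0],[0.08,[0,0,-0.03],0],[0.08,[0,0,-0.02],0],[0.08,[0,0,0],0],[0.08,[0,0,0],0]]'

```text
clock: 24.68
position: [0.614, 0.2409, 0.0615]
ee_rot: [0.116, -0.115, 0.698, -0.698]
contact_force: [-0.6, 0.9, -0.4]
width: 0.0795
```

```bash
python3 - <<'E'
from loc import *
s=manip.get_state();print(s['position'],s['contact_force'],s['width'])
for c in('top','side'):
    im,d=snap(c,c+'11.png');W=cloud(c,d)
    print(c,loc(W,(.5825,.092),.054,.022),loc(W,(.613,.24),.02,.018))
E
```

```text
[0.6140318  0.24094689 0.06154147] [-0.60660657  0.85548221 -0.37533165] 0.07945588523024474
top (array([0.5807, 0.0908]), 0.0219, array([0.58  , 0.0909]), np.float64(0.0535), 441, array([0.5807, 0.091 , 0.043 , 0.0422]), 75.4755630493164) (array([0.6144, 0.2377]), 0.0184, array([0.6174, 0.2315]), np.float64(0.0189), 154, array([0.6157, 0.233 , 0.0363, 0.0261]), 17.88721466064453)
side (array([0.583 , 0.0939]), 0.0227, array([0.5808, 0.0971]), np.float64(0.0532), 295, array([0.5821, 0.0942, 0.0417, 0.0431]), 45.7144889831543) (array([0.6139, 0.2424]), 0.0183, array([0.6072, 0.2434]), np.float64(0.0184), 137, array([0.6098, 0.2418, 0.026 , 0.0355]), 2.864107847213745)
```

View pics/side11.png

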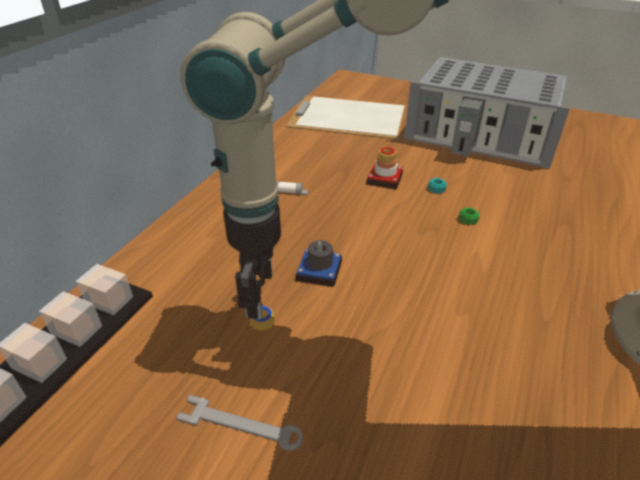

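View pics/top11.png

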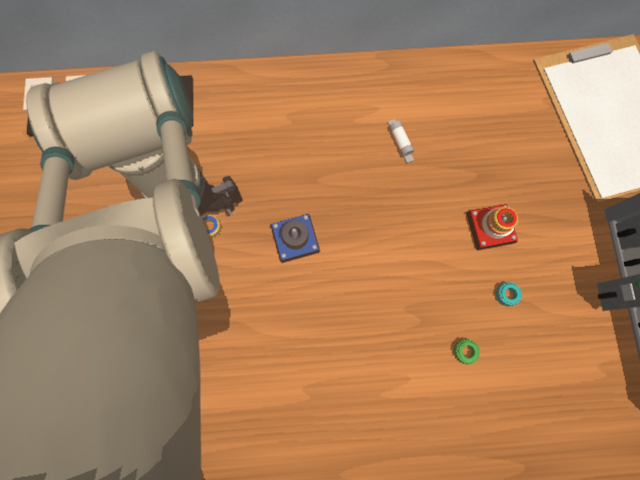

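The spacer is seated on the blue post: its top is at 53.5 mm and it is about 2 mm off the stud. The gripper is over the blue nut, so I'll grasp it now.

Call:
jog_arm --targets '[[0.08,[0,0,-0.02],0],[0.08,[0,0,-0.02],0],[0.08,[0,0,0],0],[0.025,[0,0,0],0],[0.025,[0,0,0],0],[0.025,[0,0,0],0],[0.025,[0,0,0],0],[0.025,[0,0,0],0]]'

```text
clock: 25.78
position: [0.6142, 0.2411, 0.0221]
ee_rot: [0.117, -0.115, 0.698, -0.698]
contact_force: [-1.1, -1.3, 6.5]
width: 0.0352
```

Call:
jog_arm --targets '[[0.025,[0,0,0.02],0],[0.025,[0,0,0.04],0],[0.025,[0,0,0.04],0],[0.025,[-0.008,-0.037,0.01],0],[0.025,[-0.008,-0.037,0],0],[0.025,[-0.008,-0.037,0],0],[0.025,[-0.007,-0.036,0],0],[0.025,[0,0,0],0],[0.025,[0,0,0],0],[0.025,[0,0,0],0]]'

```text
clock: 27.02
position: [0.5825, 0.0948, 0.1306]
ee_rot: [0.116, -0.116, 0.698, -0.697]
contact_force: [-0.3, -0.2, -1.0]
width: 0.0351
```

```bash
python3 held.py blue_nut .019 .09 t12.png 300 235
```

```text
[0.58252052 0.09478354 0.13060512] [-0.31733696 -0.21815978 -1.014308  ] 0.03511754747393684
0.66 129 [0.11392258 0.12549999 0.12807939] [0.58293217 0.09274674]
```

View pics/ct12.png

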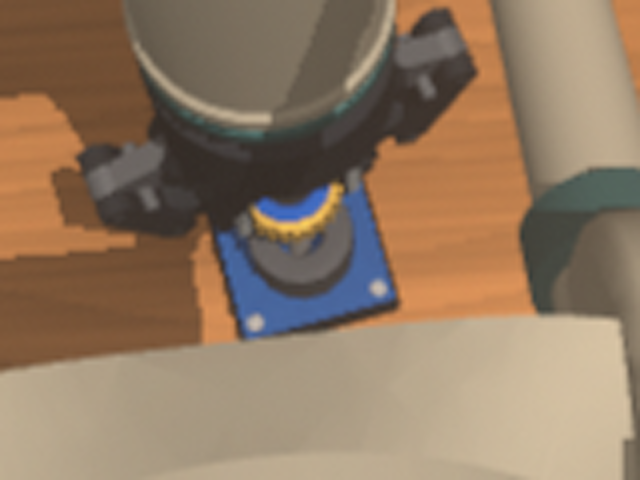

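Call:
jog_arm --targets '[[0.025,[0,-0.001,-0.02],0],[0.025,[0,0,-0.013],0],[0.025,[0,0,-0.01],0],[0.025,[0,0,-0.009],0],[0.025,[0,0,0],0],[0.025,[0,0,0],0]]'

```text
clock: 27.88
position: [0.5828, 0.0929, 0.0791]
ee_rot: [-0.116, 0.115, -0.698, 0.698]
contact_force: [0.5, 0.4, -0.4]
width: 0.035
```

Call:
jog_arm --targets '[[0.025,[0,0.0005,-0.0022],0],[0.025,[0,0,0],0],[0.025,[0,0,-0.0005],0],[0.05,[0,0,0],0],[0.07,[0,0,0],0],[0.07,[0,0,0],0],[0.08,[0,0,0.02],0],[0.08,[0,0,0.04],0],[0.08,[0,0,0.04],0],[0.08,[-0.04,-0.02,0.03],0]]'

```text
clock: 29.12
position: [0.5451, 0.0737, 0.208]
ee_rot: [-0.118, 0.114, -0.697, 0.698]
contact_force: [-0.0, -0.5, 1.0]
width: 0.0801
```

Call:
jog_arm --targets '[[0.08,[-0.05,-0.02,0],0],[0.08,[-0.05,-0.02,0],0],[0.08,[-0.05,-0.02,0],0],[0.08,[-0.04,0,0],0],[0.08,[0,0,0],0],[0.08,[0,0,0],0],[0.08,[0,0,0],0]]'

```text
clock: 30.0
position: [0.3537, 0.0133, 0.2062]
ee_rot: [-0.116, 0.115, -0.697, 0.698]
contact_force: [0.3, -0.4, -1.0]
width: 0.0802
```

```bash
python3 - <<'E'
from loc import *
s=manip.get_state();print(s['position'],s['contact_force'],s['width'])
for c in('top','side'):
    im,d=snap(c,c+'13.png');W=cloud(c,d)
    for n,xy,z,R in (('bn',(.5825,.092),.074,.018),('st',(.5825,.092),.054,.022),('rn',(.578,-.25),.074,.018),('cu',(.578,-.25),.054,.022),('ce',(.578,-.25),.04,.025),('fuse',(.7533,-.112),.02,.04)):print(c,n,loc(W,xy,z,R))
    print([(p['score'],p['position']) for p in spot_in('spanner',c)])
E
```

```text
[0.35373115 0.01331069 0.20624086] [ 0.27963231 -0.38261766 -1.01049782] 0.08023593143792718
top bn (array([0.5827, 0.0911]), 0.0192, array([0.5812, 0.0911]), np.float64(0.0729), 261, array([0.5829, 0.0916, 0.0353, 0.0364]), 86.3029556274414)
top st (array([0.5808, 0.091 ]), 0.0219, array([0.5696, 0.0896]), np.float64(0.0536), 144, array([0.5764, 0.0899, 0.0337, 0.0428]), 11.502376556396484)
top rn (array([ 0.5761, -0.251 ]), 0.0198, array([ 0.5771, -0.2494]), np.float64(0.0728), 256, array([ 0.5775, -0.2506,  0.0357,  0.0362]), 8.619762420654297)
top cu (array([ 0.5772, -0.2495]), 0.0218, array([ 0.5733, -0.2393]), np.float64(0.0537), 135, array([ 0.5742, -0.2474,  0.042 ,  0.0332]), 46.474609375)
top ce (array([ 0.5786, -0.2538]), 0.0251, array([ 0.5653, -0.2421]), np.float64(0.0396), 93, array([ 0.5759, -0.2488,  0.0493,  0.0372]), 31.410083770751953)
top fuse (array([ 0.7534, -0.1124]), 0.032, array([ 0.7532, -0.1116]), np.float64(0.0203), 338, array([ 0.7533, -0.1125,  0.0621,  0.0203]), 18.598480224609375)
[(0.67, [110.3, 273.0])]
side bn (array([0.583 , 0.0949]), 0.0189, array
[... 219 characters left out ...]
, 0.0425, 0.0323]), 7.502784252166748)
side rn (array([ 0.58  , -0.2463]), 0.0195, array([ 0.5795, -0.2449]), np.float64(0.0726), 96, array([ 0.5804, -0.2459,  0.0329,  0.0341]), 47.5517692565918)
side cu (array([ 0.5795, -0.2431]), 0.0211, array([ 0.5748, -0.2335]), np.float64(0.0538), 73, array([ 0.5783, -0.2366,  0.0412,  0.0243]), 8.15631103515625)
side ce (array([ 0.5795, -0.2491]), 0.0251, array([ 0.5741, -0.234 ]), np.float64(0.0397), 75, array([ 0.5766, -0.2418,  0.0478,  0.0326]), 24.51323127746582)
side fuse (array([ 0.7541, -0.1059]), 0.0316, array([ 0.7533, -0.1064]), np.float64(0.0198), 157, array([ 0.7548, -0.1079,  0.0619,  0.0209]), 16.23131561279297)
[(0.96, [241.9, 424.2])]
```

View pics/side13.png

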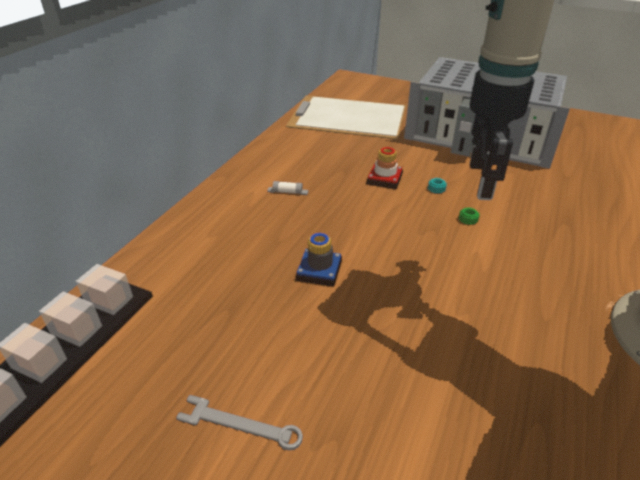

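View pics/top13.png

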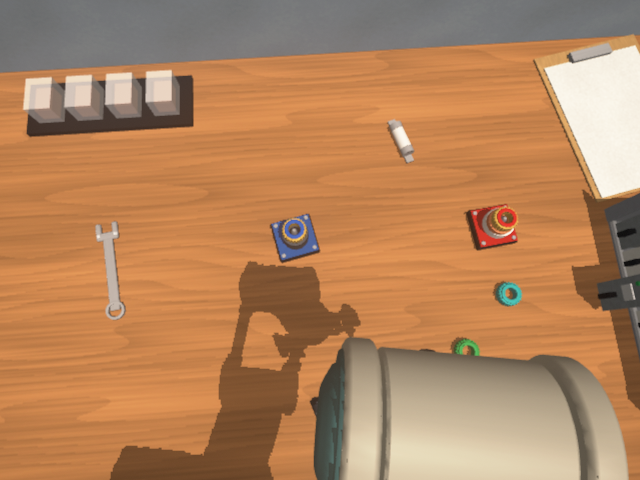

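Both stacks stand upright and seated, at (386,165) and (320,255) in the side view. The spanner and fuse link are where they were, and the arm is clear.

```bash
python3 -c "
from rig import *
print(sign_off())"
```

```text
the job is handed in; nothing more can be done
None
```

I built both posts and handed the job in at about 30 s on the robot's clock. The red post carries the ceramic insulator, copper ring and red nut. The blue post carries the steel spacer and blue nut.

- **Heights:** the last camera checks put the part tops at about 40, 54 and 73 mm on red, and 54 and 73 mm on blue. The true seated tops are 40, 54 and 74 mm, and 54 and 74 mm. The 1 mm shortfall on the nuts also shows in their readings on the bench.
- **Centring:** every part is within about 2 mm of its stud except the ceramic insulator, which is about 3 mm off; the limit is 8 mm.
- **Bystanders:** the fuse link reads within 2 mm of where it started, and the spanner looks unmoved in both pictures.
- **Disagreement:** the top and side cameras differ by about 2 mm in x and 3–4 mm in y. I compared parts and posts within one camera, so this should not affect the centring figures.

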